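# Unlock a bench spring clamp and hold its jaw open at the mark

### The arm

A 6-joint arm with a two-finger parallel gripper is mounted at the origin on the work surface. World frame = base frame: x ahead of the robot, y to its left, z up, the work surface at z = 0. Lengths are in m, angles in rad, forces in N, time in s.
With the tool pointing down it reaches from about 0.4 to 0.825 m from the base axis. Payload 7 kg.
Tool frame: the origin (TCP) lies on the centre line of the jaws, within the pads' length; the fingertips stand 8 mm ahead of it and the grasp point (between the pads) lies 11 mm behind it; z points along the fingers, y is the line along which they close (so a half turn about z gives the same grasp; the last joint's range is limited). The gripper opens to 88 mm and grips with 3 to 60 N. Pads are 19 mm wide; open, the fingers measure 130 mm over their backs; the gripper's body (78 mm by 193 mm) begins 47 mm behind the grasp point.
Start: joints at [1.606, 0.359, 0.012, 0, -1.224, -0.288], TCP at [0.169, 0.654, 0.235] pointing down, gripper open.
Joint ranges: [-3.07, 3.07], [-1.43, 2.12], [-1.02, 1.25], [-3.03, 1.67], [-3.05, -0], [-3.03, 3.03]. Speed limits (rad/s): [2.39, 2.39, 3.01, 3.14, 3.14, 3.14].

### API

Orientations are given as a 3x3 rotation matrix whose columns are the frame's x, y, z axes.
In Python, from bench import bot gives the robot as it stands. The module is installed in compiled form; this text tells all that it offers.
- The arm moves only by the shell command python3 -m jog 'ROWS' [OPENING]. ROWS is rows parted by semicolons, their numbers by spaces, 1 to 12 of them, each of 6 numbers: dx, dy, dz in m, then a rotation vector rx, ry, rz in rad; each row shifts and turns the commanded pose from where the row before left it, along the tool's axes as they then stand; what a row does not reach is not made up. A row lasts 1/8 s, in which the tool goes at most 0.0625 m and 0.188 rad, less where a joint would pass 70% of its speed; a pose out of reach is approached as far as the arm can. OPENING is the finger opening in m, set as the command begins (- or left out keeps the last). The fingers move at their own pace and stop on an object; the grip force is fixed at half the most. Time passes only in rows, so rows that do not move let the fingers close. It prints the time, the measured TCP pose, the force, the opening and the grip force at its end.
- bot.get_state(): the state, without advancing time (a new reading comes with each control period).
- bot.get_image(name): name is "scene" or "top" or "wrist"; returns the picture (480x640x3 uint8, red, green, blue); there is no depth.
- bot.get_calibration(name): a dict with "fx", "fy", "cx", "cy" (pixels), "rvec" (rotation vector, rad) and "tvec" (3), from world to camera coordinates, as OpenCV has them. Camera axes: x right, y down, z forward; pixel columns grow to the right and rows downward; lengths in m; the calibration is good to about 2 mm. A picture is of the moment at which its call begins: read the wrist's pose just before it. get_calibration takes no time and is no camera call; for the wrist camera it gives the pose at the moment of the call.
- bot.hand_in(): hands the job in; it is judged then, once.
The state is a dict: "clock": time; "qpos": joint angles; "dq": joint speeds; "joint_torque": joint torques, N m; "position": TCP position; "orientation": TCP orientation; "force": force on the tool from outside, world axes, zero at the start; "torque": the same for the moment, N m; "grip_width": finger opening in m; "grip_force": force on a finger pad.
Only numpy, scipy, OpenCV 4.12 (cv2) and the standard library are available. Lean on these libraries where they do the work, as an engineer would, in place of code of your own. Each camera call takes 0.05 s, during which the arm holds its last target. There are 200 camera calls.

### The job

The goldsmith across the bench needs the spring clamp held open while she lays in a bar. Pull the lock pin up out of the clamp and leave it in the steel dish, then pull the clamp's slide out until its pointer stands between the two prongs of the forked rider on the scale, and keep it there: finish while still holding the slide, because its spring shuts it when let go. Leave the soldering block, the jar and the pliers where they are.

Things in the scene. Friction and masses are not known exactly. Their poses are not given: they have to be found in the camera images.
- clamp: fixed grey bench clamp, foot plate 210 (x) by 90 (y) by 20 mm high. Origin on the bench under the pin hole. Its -x axis is the direction in which the slide is pulled out; its +x end carries a fixed steel jaw 62 mm high. Two steel spring tubes (top 33 mm above the bench) flank the slide; an aluminium scale rail, 24 mm high, lies along its +y side
- slide: steel slide of the clamp: moving jaw (62 mm high) at one end, grip plate at the other, flat bar between (top 32 mm above the bench). Axes as the clamp's, origin at the clamp's origin when shut. Travels 0 to 65 mm along the clamp's -x; a spring pulls it shut with 4.5 N when shut, plus 1.8 N per 10 mm of travel. While the pin is in, it is blocked
- slide_grip (a point): centre of the top edge of the slide's upright black grip plate, 82 mm above the bench. The plate is 12 mm thick along the pull (x), 70 mm wide (y) and 34 mm tall (48 to 82 mm above the bench), on a narrow steel post on the slide's bar (top at 32 mm). 70 mm from the pin hole. Axes as the clamp's
- slide_pointer (a point): tip of the slide's thin steel pointer, 3 mm wide, sticking out over the +y tube, 36 mm above the bench; moves with the slide
- rider_gap (a point): middle of the 12 mm gap between the two upright prongs (4 mm thick, 38 mm above the bench) of the dark steel rider, screwed fast on the scale rail; 36 mm above the bench, axes as the clamp's. This is the mark: 25 to 55 mm of travel from shut; the pointer tip is there when its x in this frame is zero
- pin: loose upright lock pin, 68 mm long, about 50 g: 8 mm stem 28 mm long, collar of 22 mm diameter 4 mm thick, then a black round knob of 20 mm diameter, 36 mm tall. Origin at the foot, z towards the knob. It stands in a 10 mm hole through the slide into the clamp, foot 4 mm and knob 36 to 72 mm above the bench, and is out once lifted 28 mm
- pin_knob (a point): centre of the top of the pin's knob
- dish: loose open steel dish, 180 (x) by 160 (y) mm, 24 mm high, walls and floor about 4 mm thick, 350 g, standing to the left or to the right of the clamp; origin at the centre of its underside
- block: bystander: pale soldering block 130 by 100 by 28 mm, on the other side; origin at the centre of its underside
- jar: bystander: jar with an orange cap, 64 mm diameter, 75 mm high; origin at the centre of its underside
- pliers: bystander: pliers lying flat, about 130 mm long; origin under the pivot
Mind the look-alikes: they are no part of the job. Of the things shaped like the pin, the black one is meant. Of the things shaped like the dish, the steel one is meant.

How it is judged:
By the outcome, as a careful person would: the job done as asked, in the order asked, and still so for the second after the job is handed in, while the arm keeps its last pose, push and grip.
It also fails if it takes over 51 s, if anything falls off the work surface, if the arm or the gripper's body presses on something with over 40 N, if the wrist force passes 120 N, or if a joint passes its speed limit or range.

## Working session

There is one attempt and no reset: what is moved stays moved. The work goes in short steps, Python scripts to look and compute and a shell command to move; the robot and the scene stay as the last step left them, time stands still between calls to the robot, and variables do not carry over. Pictures are saved under pics/ and viewed, at most 10 in all, crops included, and the job is handed in when it is done.

```bash
mkdir -p pics; python3 - <<'E'
from bench import bot
import cv2,numpy as np
s=bot.get_state();print(s['clock'],s['position'],s['orientation'])
for n in("scene","top"):
    im=bot.get_image(n);cv2.imwrite(f'pics/{n}0.png',im[:,:,::-1]);c=bot.get_calibration(n);print(n,c)
E
```

```text
0.0 [0.168712   0.65307444 0.23360543] [[ 9.68192078e-01 -2.50207942e-01 -2.91876377e-04]
 [-2.50208074e-01 -9.68190634e-01 -1.67783602e-03]
 [ 1.37215922e-04  1.69749737e-03 -9.99998550e-01]]
scene {'fx': 503.95824372931315, 'fy': 503.95824372931315, 'cx': 319.28676931982545, 'cy': 241.07103763213064, 'rvec': array([ 1.89787551,  1.3991093 , -0.67981254]), 'tvec': array([-0.13870246, -0.22142435,  1.47034122])}
top {'fx': 558.13278297939, 'fy': 558.13278297939, 'cx': 321.7051345846072, 'cy': 246.8528160619643, 'rvec': array([ 2.12865526, -2.12147598,  0.20364455]), 'tvec': array([-0.00361899,  0.43740019,  1.20184103])}
```

View pics/scene0.png

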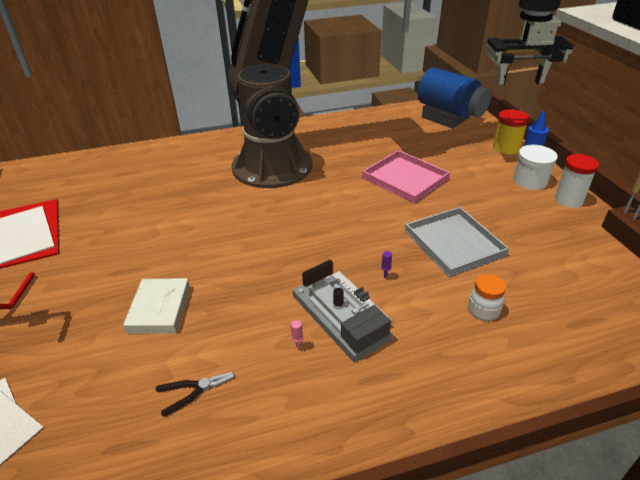

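View pics/top0.png

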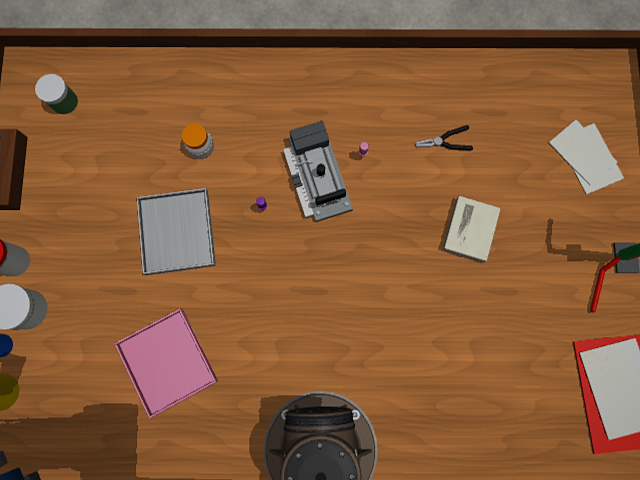

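The scene picture shows three pin-shaped things: black in the clamp at scene (338,296) / top (320,170), violet at (387,262) / (261,204), and pink at (297,332) / (363,149). The black one standing in the clamp is meant. The dish-shaped things are steel at (456,240) / top (176,231) and pink at (406,175) / top (166,362); the steel one is meant. I'll confirm both in an enlarged crop.

```bash
cat > h.py <<'E'
from bench import bot
import cv2,numpy as np
def cam(n):
    c=bot.get_calibration(n);K=np.array([[c['fx'],0,c['cx']],[0,c['fy'],c['cy']],[0,0,1]])
    R=cv2.Rodrigues(c['rvec'])[0];return K,R,np.array(c['tvec']).ravel()
def ray(C,p):
    K,R,t=C;d=R.T@np.linalg.inv(K)@np.array([p[0],p[1],1.]);return -R.T@t,d/np.linalg.norm(d)
def plane(C,p,z):
    o,d=ray(C,p);return o+d*(z-o[2])/d[2]
def tri(C1,p1,C2,p2):
    o1,d1=ray(C1,p1);o2,d2=ray(C2,p2)
    s=np.linalg.lstsq(np.c_[d1,-d2],o2-o1,rcond=None)[0];a=o1+s[0]*d1;b=o2+s[1]*d2
    return (a+b)/2,np.linalg.norm(a-b)
E
python3 - <<'E'
import cv2,numpy as np
a=cv2.imread('pics/scene0.png')[240:365,280:400];b=cv2.imread('pics/top0.png')[110:230,250:380]
o=np.zeros((600,800,3),np.uint8)
a=cv2.resize(a,None,fx=3.3,fy=3.3,interpolation=2);b=cv2.resize(b,None,fx=3,fy=3,interpolation=2)
o[:a.shape[0],:a.shape[1]]=a;o[:b.shape[0],400:400+b.shape[1]]=b
cv2.imwrite('pics/crop1.png',o[:420])
E
```

```text
(no output)
```

View pics/crop1.png

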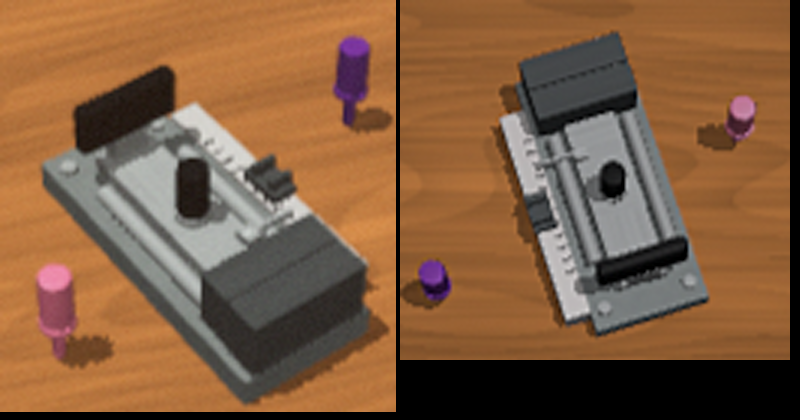

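The crop confirms it: the black knob stands in the clamp's hole (knob top at scene (338.5,290), top (321,167)). The violet and pink pins stand on the bench, and the grip plate is at the robot-side end (top view (316,199)–(345,191)).

```bash
python3 - <<'E'
from h import *
S,T=cam('scene'),cam('top')
print('knob',tri(S,(338.5,290.),T,(321,166.5)))
# plate top edge: scene back-left/right corners
print('plateA',tri(S,(303.5,273.5),T,(317,198.5)))
print('plateB',tri(S,(331,262),T,(345.5,191)))
for p in [(137,198),(207,189),(215,265),(144,274)]: print('dish rim',plane(T,p,.024))
for p in [(407,236),(460,210),(506,245),(451,272)]: print('dish s',plane(S,p,.024))
a=plane(T,(250+145/3,110+135/3),.033);b=plane(T,(250+190/3,110+265/3),.033);print('tubeL',a,b,np.arctan2(*(a-b)[1::-1]))
a=plane(T,(250+238/3,110+110/3),.02);b=plane(T,(250+306/3,110+297/3),.02);print('foot -y edge',a,b,np.degrees(np.arctan2(*(a-b)[1::-1])))
for n,p,z in [('jar',(194,135),.075),('prong',(250+140/3,110+212/3),.038),('ptr',(250+150/3,110+160/3),.036)]:print(n,plane(T,p,z))
o=bot.get_state();print(o['clock'])
E
```

```text
knob (array([6.13711906e-01, 2.45314172e-04, 7.30066196e-02]), np.float64(0.00031706895553168936))
plateA (array([ 0.53801035, -0.01952488,  0.05949993]), np.float64(0.05754103032982764))
plateB (array([ 0.55666647, -0.02587328,  0.10185693]), np.float64(0.05627138926816657))
dish rim [0.55302656 0.42160128 0.024     ]
dish rim [0.57512593 0.2621433  0.024     ]
dish rim [0.39831808 0.23693709 0.024     ]
dish rim [0.37740267 0.39465807 0.024     ]
dish s [0.44887882 0.22295014 0.024     ]
dish s [0.39560376 0.38910131 0.024     ]
dish s [0.54722138 0.42121273 0.024     ]
dish s [0.58935746 0.2611035  0.024     ]
tubeL [0.65497708 0.05253664 0.033     ] [0.55139696 0.01724258 0.033     ] 0.3284030756922168
foot -y edge [ 0.6805816  -0.01939619  0.02      ] [ 0.53008413 -0.07149105  0.02      ] 19.09334927734083
jar [0.68580778 0.285831   0.075     ]
prong [0.59157416 0.05547457 0.038     ]
ptr [0.63375781 0.04836332 0.036     ]
0.1
```

```bash
python3 -m jog '0 0 0 0 0 -0.147;0 0 0 0 0 -0.147;0 0 0 0 0 -0.147;0 0 0 0 0 -0.147;0.016 0.058 0 0 0 0;0.016 0.058 0 0 0 0;0.016 0.058 0 0 0 0;0.016 0.058 0 0 0 0;0.016 0.058 0 0 0 0;0.016 0.058 0 0 0 0;0.016 0.058 0 0 0 0;0.016 0.058 0 0 0 0' 0.05
python3 -m jog '0.016 0.058 0 0 0 0;0.016 0.058 0 0 0 0;0.016 0.058 0 0 0 0;0.016 0.058 0 0 0 0;0.016 0.058 0 0 0 0;0 0 0 0 0 0'
python3 - <<'E'
from h import *
s=bot.get_state();print(s['clock'],s['position'],s['orientation'],s['qpos'])
im=bot.get_image('wrist');cv2.imwrite('pics/w0.png',im[:,:,::-1])
np.savez('w0.npz',*cam('wrist'))
K,R,t=cam('wrist');print(-R.T@t,R)
S,T=cam('scene'),cam('top')
print('plateA',tri(S,(303.5,273.5),T,(345.5,191)))
print('plateB',tri(S,(331,262),T,(317,198.5)))
E
```

```text
clock: 1.6
position: [0.443, 0.2557, 0.2346]
orientation: [[0.944, 0.329, 0.0], [0.329, -0.944, 0.0], [0.0, -0.0, -1.0]]
force: [1.4, 1.5, 0.3]
grip_width: 0.0499
grip_force: 0.0
clock: 2.35
position: [0.6144, 0.0064, 0.2331]
orientation: [[0.946, 0.324, -0.002], [0.324, -0.946, -0.001], [-0.002, 0.0, -1.0]]
force: [-0.3, 0.6, -0.4]
grip_width: 0.0504
grip_force: 0.0
2.35 [0.61437619 0.00638961 0.23314068] [[ 9.45924707e-01  3.24380211e-01 -1.98195146e-03]
 [ 3.24378989e-01 -9.45926756e-01 -9.18544174e-04]
 [-2.17273847e-03  2.25970216e-04 -9.99997614e-01]] [ 3.28022257e-01  2.62076516e-01 -1.29010357e-01  2.49686979e-04
 -1.18188167e+00  1.57303534e+00]
[0.69315761 0.03573938 0.38351214] [[ 3.25497247e-01 -9.45542971e-01  1.78586152e-04]
 [-8.99291200e-01 -3.09517005e-01  3.08989580e-01]
 [-2.92107650e-01 -1.00735859e-01 -9.51065407e-01]]
plateA (array([ 0.55536294, -0.05353368,  0.07966146]), np.float64(0.0008321064599509835))
plateB (array([0.53838871, 0.00901026, 0.0784405 ]), np.float64(0.0007543732551552929))
```

View pics/w0.png

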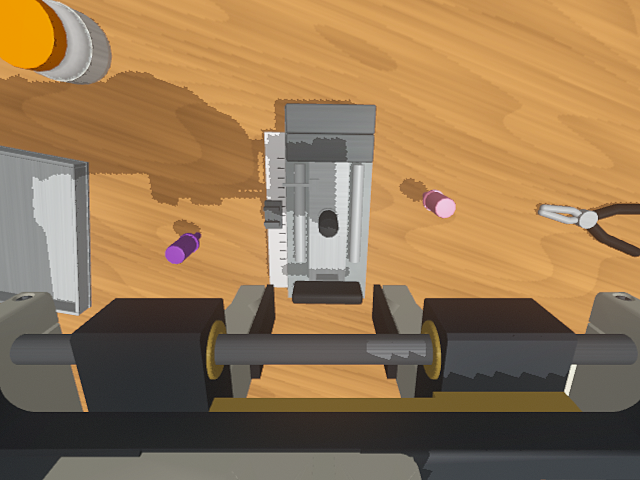

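The wrist picture shows the clamp upright: knob at about (328,223), plate top at (327,287), pointer at (297,185), rider at (272,213), dish at left, jar top-left. Now to measure from it.

```bash
python3 - <<'E'
from h import *
d=np.load('w0.npz');W=[d[k] for k in d.files];S,T=cam('scene'),cam('top')
im=cv2.imread('pics/w0.png');g=im.max(2)
m=((g<62)).astype(np.uint8);n,l,st,c=cv2.connectedComponentsWithStats(m)
for i in range(1,n):
    if st[i,4]>60 and st[i,1]>80 and st[i,1]<290 and 250<st[i,0]<390:print(st[i],c[i])
tp=plane(W,(328,228),.072);print('knobtop W',tp, 'vs')
print('tri',tri(T,(321,166.5),W,(328,228)),tri(S,(338.5,290),W,(328,228)))
for p in[(293,283),(361,283)]:print('plate',plane(W,p,.082))
for a,b,z in[((375,162),(365,300),.02),((266,132),(268,285),.024),((307,165),(305,262),.033)]:
    a=plane(W,a,z);b=plane(W,b,z);print(np.degrees(np.arctan2(*(a-b)[1::-1])))
print([plane(W,p,.024) for p in[(88,162),(90,315)]])
cr=im[95:310,240:400];cv2.imwrite('pics/c2.png',cv2.resize(cr[60:160],None,fx=5,fy=5,interpolation=2))
E
```

```text
[319 210  19  22 170] [327.54117647 217.57058824]
[292 281  70  16 858] [326.16783217 287.65734266]
knobtop W [0.61049518 0.00242273 0.072     ] vs
tri (array([0.61203617, 0.00152233, 0.07696817]), np.float64(0.00289225448273261)) (array([0.60948469, 0.00195184, 0.06841801]), np.float64(0.00020701018965238577))
plate [0.55019468 0.01722093 0.082     ]
plate [ 0.57150858 -0.04471102  0.082     ]
17.42856066037171
16.830494445904396
16.95731951675358
[array([0.58407035, 0.25327436, 0.024     ]), array([0.40468139, 0.22879854, 0.024     ])]
```

View pics/c2.png

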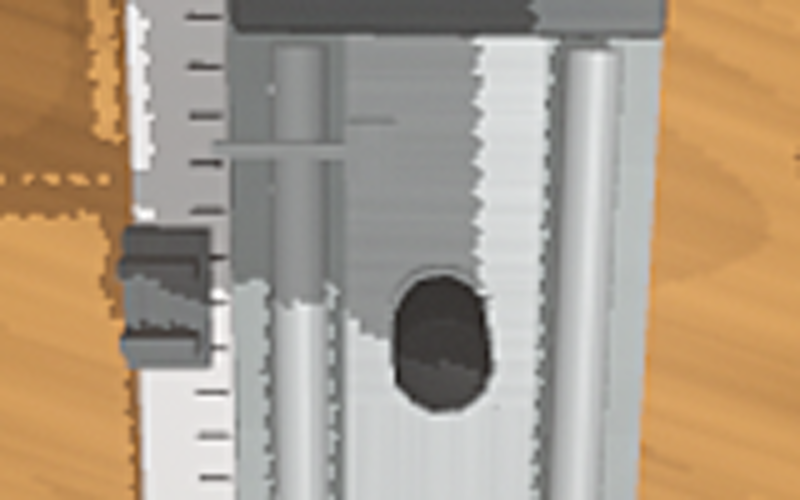

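```bash
python3 - <<'E'
from h import *
d=np.load('w0.npz');W=[d[k] for k in d.files]
u=np.array([np.cos(np.radians(17.5)),np.sin(np.radians(17.5)),0])
a=plane(W,(283,184.5),.036);b=plane(W,(281,216),.037);print(a,b,(a-b)@u,(b-[.612,.001,0])@[-u[1],u[0],0])
E
python3 -m jog '-0.004 0.0043 0.03 0 0 0;0 0 0.045 0 0 0;0 0 0.045 0 0 0;0 0 0.045 0 0 0;0 0 0.02 0 0 0;0 0 0 0 0 0' 0.036
python3 -m jog '0 0 0 0 0 0;0 0 0 0 0 0;0 0 0 0 0 0;0 0 0 0 0 0' 0.0
```

```text
[0.62931216 0.05669892 0.036     ] [0.59755223 0.04908877 0.037     ] 0.03257839721561695 0.05020760661399457
clock: 3.15
position: [0.6093, 0.0053, 0.048]
orientation: [[0.944, 0.33, -0.004], [0.33, -0.944, -0.001], [-0.004, -0.0, -1.0]]
force: [0.4, -0.6, -0.2]
grip_width: 0.0361
grip_force: 0.0
clock: 3.65
position: [0.6124, 0.0035, 0.0516]
orientation: [[0.944, 0.329, 0.003], [0.329, -0.944, -0.001], [0.003, 0.002, -1.0]]
force: [1.5, -6.5, 2.2]
grip_width: 0.0195
grip_force: 29.8
```

```bash
python3 -m jog '0 0 -0.015 0 0 0;0 0 -0.025 0 0 0;0 0 -0.035 0 0 0;0 0 -0.035 0 0 0;0 0 0 0 0 0;-0.0027 -0.05 0 0 0 0;-0.0027 -0.05 0 0 0 0;-0.0027 -0.05 0 0 0 0;-0.0027 -0.05 0 0 0 0;-0.0027 -0.05 0 0 0 0;-0.0027 -0.05 0 0 0 0;-0.0027 -0.047 0 0 0 0'
python3 -m jog '0 0 0 0 0 0;0 0 0 0 0 0'
python3 - <<'E'
from h import *
s=bot.get_state();print(s['position'])
a=bot.get_image('scene');b=bot.get_image('top')
o=np.hstack([cv2.resize(a[150:350,270:530],(390,300)),cv2.resize(b[100:300,100:360],(390,300))])
cv2.imwrite('pics/c3.png',o[:,:,::-1])
E
```

```text
clock: 5.15
position: [0.4779, 0.3275, 0.1598]
orientation: [[0.944, 0.329, 0.0], [0.329, -0.944, 0.001], [0.0, -0.001, -1.0]]
force: [0.5, -0.5, -0.6]
grip_width: 0.0191
grip_force: 29.7
clock: 5.4
position: [0.4786, 0.3258, 0.1595]
orientation: [[0.944, 0.33, -0.0], [0.33, -0.944, -0.0], [-0.0, 0.0, -1.0]]
force: [0.8, -0.2, -0.7]
grip_width: 0.019
grip_force: 29.7
[0.47855515 0.32582647 0.15945431]
```

View pics/c3.png

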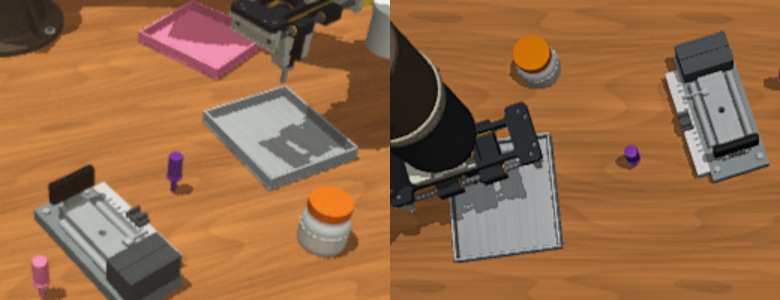

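The hole is now empty (left crop (103,232)), and the pin hangs over the steel dish in the gripper. Next I lower it, release and back off.

```bash
python3 -m jog '0 0 0.04 0 0 0;0 0 0.04 0 0 0;0 0 0.02 0 0 0;0 0 0.004 0 0 0;0 0 0 0 0 0;0 0 0 0 0 0'
python3 -m jog '0 0 0 0 0 0;0 0 0 0 0 0;0 0 0 0 0 0;0 0 -0.03 0 0 0;0 0 -0.05 0 0 0;0 0 -0.05 0 0 0;0 0 0 0 0 0' 0.05
python3 - <<'E'
from h import *
s=bot.get_state();print(s['position'])
b=bot.get_image('wrist');a=bot.get_image('scene')
o=np.hstack([cv2.resize(a[150:350,270:530],(390,300)),cv2.resize(b,(400,300))])
cv2.imwrite('pics/c4.png',o[:,:,::-1])
E
```

```text
clock: 6.25
position: [0.4796, 0.3264, 0.0568]
orientation: [[0.944, 0.329, 0.001], [0.329, -0.944, 0.001], [0.002, -0.001, -1.0]]
force: [-0.1, -0.1, 0.1]
grip_width: 0.0195
grip_force: 29.7
clock: 7.12
position: [0.4807, 0.3278, 0.1903]
orientation: [[0.944, 0.33, 0.006], [0.33, -0.944, 0.006], [0.007, -0.004, -1.0]]
force: [-0.3, -0.5, -0.9]
grip_width: 0.0499
grip_force: 0.0
[0.48072047 0.32784732 0.19030243]
```

View pics/c4.png

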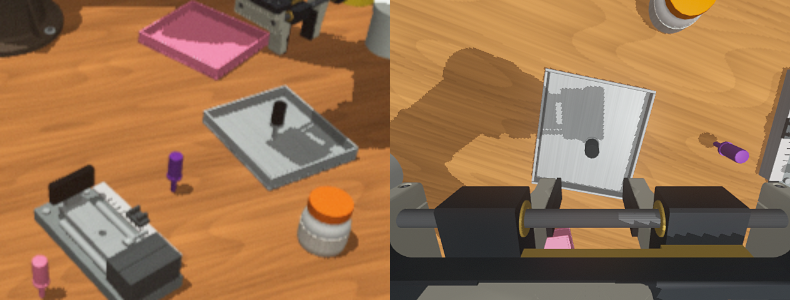

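The pin stands in the steel dish. Now turn a quarter and go to the grip plate.

```bash
python3 -m jog '0 0 0 0 0 0.178;0 0 0 0 0 0.178;0 0 0 0 0 0.178;0 0 0 0 0 0.178;0 0 0 0 0 0.178;0 0 0 0 0 0.178;0 0 0 0 0 0.178;0 0 0 0 0 0.178;0 0 0 0 0 0.178;0 0 0 0 0 0' 0.06
python3 -m jog '0.055 0.0072 0 0 0 0;0.055 0.0072 0 0 0 0;0.055 0.0072 0 0 0 0;0.055 0.0072 0 0 0 0;0.055 0.0072 0 0 0 0;0.055 0.0072 0 0 0 0;0.023 0 0 0 0 0;0 0 0 0 0 0;0 0 0 0 0 0'
python3 - <<'E'
from h import *
s=bot.get_state();print(s['position'],s['qpos'])
b=bot.get_image('wrist');np.savez('w1.npz',*cam('wrist'))
cv2.imwrite('pics/w1.png',b[:,:,::-1])
E
```

```text
clock: 8.48
position: [0.4784, 0.3254, 0.1841]
orientation: [[0.3, -0.954, -0.002], [-0.954, -0.3, -0.002], [0.001, 0.002, -1.0]]
force: [-0.3, 1.2, -1.4]
grip_width: 0.0596
grip_force: 0.0
clock: 9.6
position: [0.543, -0.0235, 0.185]
orientation: [[0.301, -0.954, -0.001], [-0.954, -0.301, -0.0], [-0.0, 0.001, -1.0]]
force: [0.2, -0.3, -0.1]
grip_width: 0.06
grip_force: 0.0
[ 0.54304064 -0.02354034  0.18502802] [ 3.17161281e-01  1.83022769e-01 -3.49176100e-01 -2.35985585e-04
 -1.03950599e+00 -1.10745113e-02]
```

View pics/w1.png

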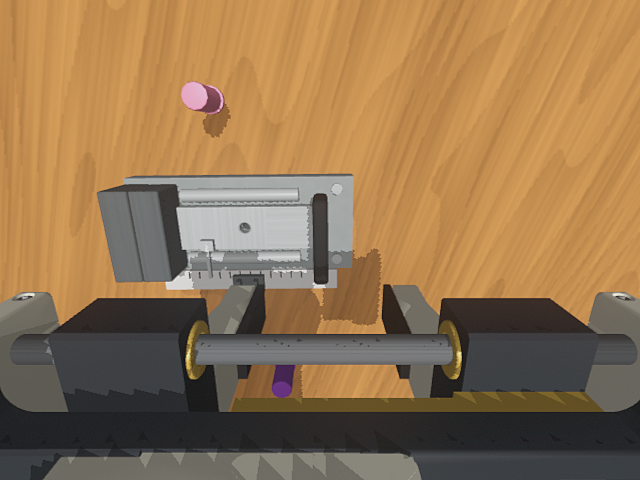

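The grip plate shows at (320,195–283), square between the fingers. The pointer is at (209,272) and the rider at (248,278).

```bash
python3 - <<'E'
from h import *
d=np.load('w1.npz');W=[d[k] for k in d.files];T=cam('top')
a=plane(W,(320,195),.082);b=plane(W,(321,282),.082);c=(a+b)/2
print(a,b,np.linalg.norm(a-b),c,np.degrees(np.arctan2(-(a-b)[0],(a-b)[1])))
print(tri(T,((317+345.5)/2,(198.5+191)/2),W,(320.5,238.5)))
s=bot.get_state();D=c-s['position'];print(s['orientation'].T@D)
E
```

```text
[ 0.55680701 -0.05769626  0.082     ] [0.53485492 0.00972234 0.082     ] 0.07090248079560361 [ 0.54583096 -0.02398696  0.082     ] -161.96429555542898
(array([ 0.5464958 , -0.02333507,  0.07776962]), np.float64(0.0018600595762705058))
[ 0.00162929 -0.00245309  0.10316517]
```

```bash
python3 -m jog '0.0016 -0.0025 0.04 0 0 0;0 0 0.045 0 0 0;0 0 0.03 0 0 0;0 0 0.012 0 0 0;0 0 0 0 0 0;0 0 0 0 0 0'
python3 -m jog '0 0 0 0 0 0;0 0 0 0 0 0;0 0 0 0 0 0;0 0 0 0 0 0' 0.0
```

```text
clock: 10.4
position: [0.5472, -0.024, 0.0599]
orientation: [[0.3, -0.954, 0.002], [-0.954, -0.3, 0.0], [0.0, -0.002, -1.0]]
force: [1.0, -0.2, 0.3]
grip_width: 0.0601
grip_force: 0.0
clock: 10.9
position: [0.5463, -0.0245, 0.0587]
orientation: [[0.299, -0.954, 0.0], [-0.954, -0.299, 0.0], [-0.0, -0.0, -1.0]]
force: [0.6, -0.0, 0.8]
grip_width: 0.0255
grip_force: 0.0
```

```bash
python3 -m jog '0 0 0 0 0 0;0 0 0 0 0 0;0 0 0 0 0 0'
python3 - <<'E'
from h import *
d=np.load('w1.npz');W=[d[k] for k in d.files]
u=np.array([np.cos(np.radians(17.7)),np.sin(np.radians(17.7)),0])
for p,q in[((209.5,272),(248,278))]:print((plane(W,p,.036)-plane(W,q,.037))@u)
im=cv2.imread('pics/w1.png')[225:295,180:280];cv2.imwrite('pics/c5.png',cv2.resize(im,None,fx=7,fy=7,interpolation=2))
E
```

```text
clock: 11.28
position: [0.5459, -0.0246, 0.0585]
orientation: [[0.3, -0.954, -0.001], [-0.954, -0.3, -0.0], [0.0, 0.001, -1.0]]
force: [-1.1, -0.5, 1.3]
grip_width: 0.0123
grip_force: 30.0
0.03622777120146451
```

View pics/c5.png

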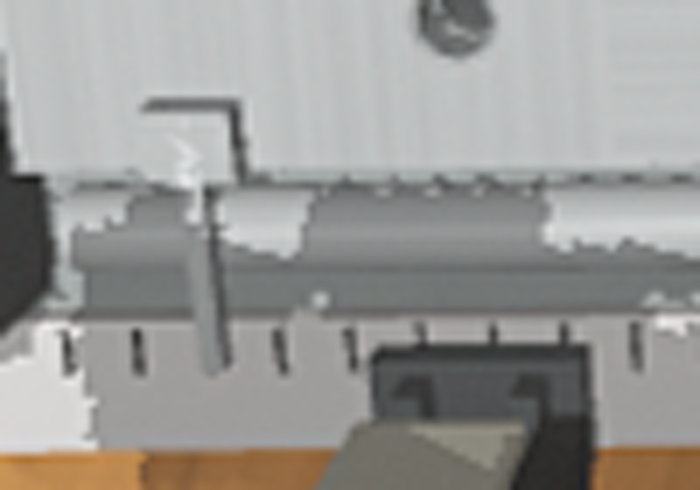

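The grasp has closed at 12.3 mm. In the crop the pointer tip is at (217,370), i.e. pixel (211,278). The prongs are at (415,380) and (535,380), so the gap middle is at pixel (248,279). I'll pull most of the way, then look again.

```bash
python3 - <<'E'
from h import *
d=np.load('w1.npz');W=[d[k] for k in d.files]
u=np.array([np.cos(np.radians(17.7)),np.sin(np.radians(17.7)),0])
print((plane(W,(211,277.9),.036)-plane(W,(247.9,279),.038))@u)
E
python3 -m jog '0 0.005 0 0 0 0;0 0.006 0 0 0 0;0 0.006 0 0 0 0;0 0.006 0 0 0 0;0 0.006 0 0 0 0;0 0 0 0 0 0;0 0 0 0 0 0;0 0 0 0 0 0'
python3 - <<'E'
from h import *
o=[]
a=bot.get_image('scene');b=bot.get_image('wrist');t=bot.get_image('top')
for n,i in(('s',a),('w',b),('t',t)):cv2.imwrite(f'pics/p_{n}.png',i[:,:,::-1])
np.savez('w2.npz',*cam('wrist'))
o=np.hstack([cv2.resize(b[180:330,120:320],(400,300),interpolation=2),cv2.resize(a[255:330,310:410],(400,300),interpolation=2)])
p=cv2.resize(t[120:195,270:370],(400,300),interpolation=2)
o=np.vstack([o,np.hstack([p,np.zeros_like(p)])])
cv2.imwrite('pics/c6.png',o[:,:,::-1]);print(bot.get_state()['position'])
E
```

```text
0.03550997213922799
clock: 12.28
position: [0.521, -0.0328, 0.0585]
orientation: [[0.3, -0.954, 0.004], [-0.954, -0.3, 0.001], [0.001, -0.004, -1.0]]
force: [10.7, -1.4, -10.5]
grip_width: 0.0119
grip_force: 30.0
[ 0.52103874 -0.03273975  0.0585429 ]
```

View pics/c6.png

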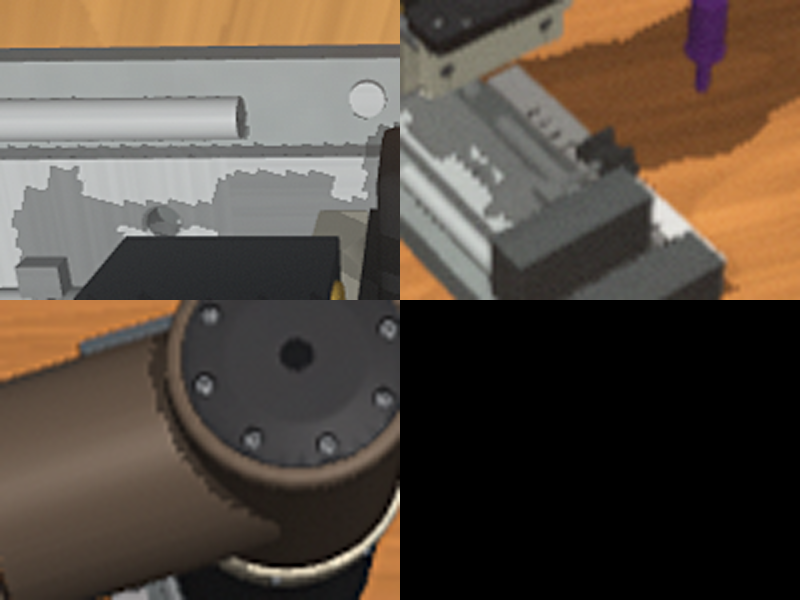

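The pull is under way: 26.2 mm travelled, plate still gripped, rider clear in the scene view. The pointer itself is hidden by the jaw and gripper, so I'll cross-check the total travel numerically, using the rider's base edges as a second feature in both wrist views.

```bash
python3 - <<'E'
from h import *
u=np.array([np.cos(np.radians(17.7)),np.sin(np.radians(17.7)),0])
L=lambda f:[v for v in (lambda d:[d[k] for k in d.files])(np.load(f))]
W0,W1=L('w0.npz'),L('w1.npz')
P0,P1=(283,184.5),(211,277.9)
print('ptr',plane(W0,P0,.036),plane(W1,P1,.036),tri(W0,P0,W1,P1))
for z in(.024,.027,.03):print(z,(plane(W0,P0,.036)-plane(W0,(273,214.3),z))@u,(plane(W1,P1,.036)-plane(W1,(248.7,276),z))@u)
g0=cv2.imread('pics/w0.png',0);g1=cv2.imread('pics/w1.png',0)
print('w0 rows 196..232, cols 266,270,274,278,280');print(g0[196:232,[266,270,274,278,280]].T)
print('w1 cols 230..266 rows 274..284 step2');print(g1[274:286:2,230:267])
gt=cv2.imread('pics/top0.png',0);print(gt[168:192,288:302])
E
```

```text
ptr [0.62931216 0.05669892 0.036     ] [0.62981111 0.05760924 0.036     ] (array([0.6295412 , 0.05665855, 0.03765071]), np.float64(0.00018684853552102958))
0.024 0.03414878450650782 0.03315725187112739
0.027 0.03340945346501499 0.03386954301500076
0.03 0.03267012242352227 0.03458183415887412
w0 rows 196..232, cols 266,270,274,278,280
[[163 156 122 126  73  74  88  87  88  86  68  74  89  89 107 129 124 124
  125 123 123 124 126 125  96  59  81 132 125 125 123 120 119 111 110 105]
 [178 229 222 160  75  72  87  87  88  86  68  70  92  87  95 132 126 125
  124 124 124 126 128 125  80  63  81 132 126 125 124 117 146 221 232 228]
 [165 166 168 166 108  70  86  86  87  86  69  71  93  90  88  89  83  92
  126 123 124 124 121  94  80  61  82 133 128 126 123 115 145 220 231 227]
 [150 106 174 168 107  66  88  89  88  88  67  66  84  83  82  88  88  86
   94 129 126 124 124 128 124  58  77 127 120 119 122 117 146 221 232 229]
 [124  95 177 167 107  61  82  82  82  84  89  89  89  90  88  87  86  84
   82  91 126 123 122 124 124 115 106 106 107 119 125 116 145 220 232 232]]
w1 cols 230..266 r
[... 1666 characters left out ...]
2  65  66  63  72  74  73  72  71  71  66  84 175]
 [ 63  63  66  67  61  72  74  73  73  73  74  72  61 170]
 [101  72  66  68  64  55  71  75  75  77  62  54  37 136]
 [116  76  65  67  68  54  72  61  57  45  32  39  41  86]
 [117  76  64  68  70  58  46  32  40  58  62  65  65  63]
 [121  79  67  70  72  70  40  58  66  73  72  51  43  20]
 [120  78  68  71  71  73  66  73  54  41  48  75 114 155]
 [118  75  65  68  69  71  62  53  77 157 166 170 180 196]
 [112 102  70  65  68  69  62  46 166 198 196 191 191 164]
 [113 116 108  74  67  68  68  51 140 188 189 186 187 175]
 [113 115 119  76  63  66  68  60 108 185 189 186 186 187]
 [111 112 114 103 101 105  74  63  70 186 192 187 185 186]]
```

The estimates agree at 33.2–33.9 mm of travel, so I aim for 33.6. That needs 7.4 mm more.

```bash
python3 -m jog '0 0.004 0 0 0 0;0 0.0038 0 0 0 0;0 0 0 0 0 0;0 0 0 0 0 0;0 0 0 0 0 0'
python3 - <<'E'
from h import *
s=bot.get_state();print(s['clock'],s['force'],(np.array([.5459,-.0246])-s['position'][:2])@[.953,.304])
a=bot.get_image('scene');cv2.imwrite('pics/p_s2.png',a[:,:,::-1]);b=bot.get_image('wrist');cv2.imwrite('pics/p_w2.png',b[:,:,::-1])
s=bot.get_state();print(s['position'],s['grip_width'],(np.array([.5459,-.0246])-s['position'][:2])@[.953,.304])
E
```

```text
clock: 13.05
position: [0.5139, -0.0351, 0.0585]
orientation: [[0.3, -0.954, 0.005], [-0.954, -0.3, 0.001], [0.001, -0.005, -1.0]]
force: [11.2, -2.2, -12.4]
grip_width: 0.0119
grip_force: 30.0
13.05 [ 11.17837529  -2.22100746 -12.43651175] 0.03364892272641049
[ 0.51396754 -0.03506295  0.05855831] 0.011594637603219153 0.03361237261731512
```

```bash
python3 - <<'E'
from h import *
u=np.array([np.cos(np.radians(17.7)),np.sin(np.radians(17.7)),0])
L=lambda f:(lambda d:[d[k] for k in d.files])(np.load(f))
W1,W2=L('w1.npz'),L('w2.npz');W3=cam('wrist')
for z in(.032,.04):
    print(z,(plane(W1,(214.3,239.3),z)-plane(W2,(154,309),z))@u)
# bracket shift between p_w and p_w2 by template; hole/bracket fixed to slide -> expected 7.4 mm
a=cv2.imread('pics/p_w.png',0);b=cv2.imread('pics/p_w2.png',0)
t=a[303:323,122:160];r=cv2.matchTemplate(b[290:340,90:200],t,cv2.TM_CCOEFF_NORMED);_,v,_,l=cv2.minMaxLoc(r)
q=np.array([122,303.]);q2=np.array([90+l[0],290+l[1]]);print(v,q,q2,(plane(W2,q,.036)-plane(W3,q2,.036))@u)
E
```

```text
0.032 0.026621770391399006
0.04 0.028451392646753528
0.9734476804733276 [122. 303.] [122 303] 0.00737464065501719
```

The slide followed the gripper: about 26.6 mm, then 7.4 mm more. Still holding it, I hand in.

```bash
python3 -c "
from bench import bot
print(bot.hand_in())"
```

```text
the job is handed in; nothing more can be done
None
```

The job is handed in: the black pin stands in the steel dish, and the arm still holds the slide at about 33.6 mm of travel, where I measured the rider's gap; the pointer was hidden from the cameras at the end, so its place between the prongs is calculated, not seen.

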